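# Bare the card's edge and hold the spring clip open over it

### The job

Pull the snapped-on edge cover straight up off the top of the upright card and set it down gently on the worktop, clear of both stands. Then take the spring clip off its parking stand by its handles and, squeezing it wide open, hold it square over the middle of the card's bare top edge, one jaw down on each side and neither touching the card, so that I can slip sheets in. Finish while still holding it gaping there; do not let go, and leave the other things where they are.

Things in the scene. Friction and masses are not known exactly. Their poses are not given: they have to be found in the camera images.
- card_stand: Fixed stand, left or right, with an upright white card. Grey base 60 (x) x 110 (y) x 14 mm high, a rib along y to 24 mm; card 4 mm thick (x), 80 mm wide (y), its top 105 mm up. Humps 2 mm proud on the card's side edges, 14 mm below its top, hold the cover's catches. Origin: centre of the underside; z up, y along the card; turned up to 0.45 rad.
- card_edge (a point): Middle of the card's top edge, 105 mm above the card stand's underside; axes as the card stand.
- cover: Aluminium-coloured channel over the card's top edge: 16 mm thick (x), 100 mm long (y), 31 mm high, 60 g, open below, 7 mm wide inside. Origin: centre of its open underside, at 79 mm height on the card. Sprung catches in its ends: pulling straight up takes about 8 N for 8 mm; it is off after 26 mm. Grip across x, at the middle; it can stand on its open side.
- clip_stand: Fixed parking stand: grey base 64 x 64 x 12 mm with an upright tongue 4.4 mm thick (x), 40 mm wide (y), up to 54 mm, between the clip's jaws. Origin: centre of the underside; turned up to 0.45 rad.
- clip: Steel spring clip, 30 mm wide (y; 34 at the pivot), 70 g, parked upright astride the tongue, jaws down, handles up. Origin: on the pivot (its y axis), at 67 mm height when parked. Jaws reach 55 mm below it; handles 48 mm above it, splayed to 53 mm over their outsides at the top when shut. Grip them across x, 30 to 35 mm above the pivot. The body is the -x lever.
- clip_lever (a joint): Opening angle between the clip's levers: 0 shut, 0.5 rad fully open (a stop). A spring shuts it: squeezing 33 mm above the pivot takes 7 N at first, 14 N fully open. Fully open, the handles are parallel, 30 mm over their outsides from 8 to 48 mm above the pivot, and each lever has turned 0.25 rad about the pivot.
- tip_a (a point): Middle of the inner edge at the tip of the jaw on the clip's -x side. Tips are 5 mm apart when shut; fully open 32 mm apart and 53 mm below the pivot.
- tip_b (a point): Middle of the inner edge at the tip of the jaw on the clip's +x side.
- sample_bottle: Loose bystander: sample bottle, 56 mm wide, 97 mm high, behind and between the two stands. Origin: centre of its underside.
- timer: Loose bystander: bench timer, 56 x 65 x 60 mm, farther back. Origin: centre of its underside.
Not all that is in view belongs to the job. What is meant by the cover is not blue, and is the smaller of those in its own colour.

How it is judged:
By the outcome, as a careful person would: the job done as asked, in the order asked, and still so for the second after the job is handed in, while the arm keeps its last pose, push and grip.
It also fails if it takes over 48 s, if anything falls off the work surface, if the arm or the gripper's body presses on something with over 40 N, if the wrist force passes 120 N, or if a joint passes its speed limit or range.

### The arm

A 7-joint arm with a two-finger parallel gripper is mounted at the origin on a cart in front of the work surface, level with it; the furniture and walls round the work are solid. World frame = base frame: x ahead of the robot, y to its left, z up, the work surface at z = 0. Lengths are in m, angles in rad, forces in N, time in s.
With the tool pointing down it reaches from about 0.4 to 0.75 m from the base axis. Payload 19.5 kg.
Tool frame: the origin (TCP) lies midway between the tips of the shut fingers; the grasp point (between the pads) lies behind it (robot.grip_depth is the z of the grasp point in the tool frame, in m); z points along the fingers, y is the line along which they close (so a half turn about z gives the same grasp; the last joint's range is limited). The gripper opens to 85 mm and grips with 20 to 120 N. Pads are 22 mm wide; open, the fingers measure 114 mm over their backs; the gripper's body (76 mm by 85 mm) begins 54 mm behind the grasp point. The pads swing forward as they close: fully open they stand 13 mm farther back than shut.
Start: joints at [-1.366, 0.707, -0.028, 1.485, 0.022, 0.951, -0.075], TCP at [0.14, 0.558, 0.231] pointing down, gripper open.
Joint ranges: [-2.71, 2.71], [-0.32, 2.16], [-1.57, 1.52], [0, 2.45], [-1.46, 4.6], [0, 2.02], [-2.83, 2.83]. Speed limits (rad/s): [1.89, 1.89, 2.57, 2.57, 3.01, 3.01, 3.01].

### API

Orientations are given as a unit quaternion [x, y, z, w].
In Python, from station import robot gives the robot as it stands.
- The arm moves only by the shell command python3 -m crank 'ROWS' [OPENING] [FORCE]. ROWS is JSON, a list that holds one entry, the list of rows, each a list of 4 numbers: the shift along the world's x, y, z in cm, then the turn about the world's z in rad. A call has exactly 8 rows; each row is the pose to reach, as a shift and turn from the pose commanded when the call began; what a row does not reach only later rows make up. A row lasts 1/12 s, in which the tool goes at most 41.7 mm and 7.16 degrees, less where a joint would pass 70% of its speed; a pose out of reach is approached as far as the arm can. A call with a gripper value outside its range is refused whole. OPENING is the opening, from 0 (shut) to 1 (fully open), set as the call begins (- or left out, the last holds). The fingers move at their own pace and stop on an object; FORCE is the grip in N (left out, the last holds). Time passes only in rows, so rows that repeat a pose let the fingers close, or fill a call up. It gives the time, the measured TCP pose, the force, the opening and the grip force at its end, in the units of the state.
- robot.sense(): the state, without advancing time (a new reading comes with each control period).
- robot.snapshot(name): name is "side" or "top"; returns the picture (384x512x3 uint8, red, green, blue); there is no depth.
- robot.calibration(name): a dict with "vfov" (degrees; the focal length in pixels is half the picture's height over the tangent of half this angle, whatever the lens; pixels are square), "cx", "cy" (the principal point, pixels), "pose" (4x4, takes a point from camera to world coordinates). Camera axes: x right, y up, looking along -z (the intrinsics and any distortion apply to the point x, -y, -z); pixel columns grow to the right and rows downward; lengths in m; the calibration is good to about 2 mm. A picture is of the moment at which its call begins. calibration takes no time and is no camera call.
- robot.close_job(): hands the job in; it is judged then, once.
The state is a dict: "t": time; "joint_positions": joint angles; "dq": joint speeds; "joint_torque": joint torques, N m; "ee_pos": TCP position; "ee_rot": TCP orientation; "force": force on the tool from outside, world axes, zero at the start; "wrist_torque": the same for the moment, N m; "finger_gap": finger opening in m; "grasp_force": force on a finger pad.
Only numpy, scipy, OpenCV 4.12 (cv2) and the standard library are available. Lean on these libraries where they do the work, as an engineer would, in place of code of your own. Each camera call takes 0.05 s, during which the arm holds its last target. There are 200 camera calls.

## Working session

There is one attempt and no reset: what is moved stays moved. The work goes in short steps, Python scripts to look and compute and a shell command to move; the robot and the scene stay as the last step left them, time stands still between calls to the robot, and variables do not carry over. Pictures are saved under pics/ and viewed, at most 10 in all, crops included, and the job is handed in when it is done.

```bash
ls; mkdir -p pics
python3 - <<'E'
from station import robot
import cv2,numpy as np
np.set_printoptions(precision=4,suppress=True)
print(robot.sense(), robot.grip_depth)
for n in ("side","top"):
    c=robot.calibration(n);print(n,c)
    cv2.imwrite(f"pics/{n}0.png",robot.snapshot(n)[:,:,::-1])
a=cv2.imread("pics/side0.png");b=cv2.imread("pics/top0.png")
E
```

```text
pics
{'t': 0.0, 'joint_positions': array([-1.3657,  0.7071, -0.0276,  1.485 ,  0.022 ,  0.9509, -0.0755]), 'dq': array([-0.0012,  0.0019,  0.0006,  0.0014, -0.0005, -0.0008, -0.0004]), 'joint_torque': array([ -0.0005, -88.3205,   1.2345, -23.6167,   0.0169,   0.0065,
        -0.    ]), 'ee_pos': array([0.1404, 0.5573, 0.2308]), 'ee_rot': array([ 0.1231,  0.9924, -0.0006, -0.    ]), 'force': array([0.776 , 0.148 , 0.3874]), 'wrist_torque': array([-0.0163,  0.0162, -0.0179]), 'grasp_force': 0.0, 'finger_gap': 0.08545101055048135} -0.0187
side {'vfov': 44.66317235682519, 'cx': 254.48879272981668, 'cy': 182.39326510142826, 'pose': array([[ 0.9986,  0.033 , -0.0413,  0.5206],
       [-0.0528,  0.5726, -0.8181, -0.8626],
       [-0.0033,  0.8192,  0.5735,  0.7014],
       [ 0.    ,  0.    ,  0.    ,  1.    ]])}
top {'vfov': 57.838827444808835, 'cx': 250.34473175565762, 'cy': 193.07258985739873, 'pose': array([[-0.028 ,  0.9976, -0.0632,  0.5202],
       [-0.9996, -0.0284, -0.0051,  0.0242],
       [-0.0068,  0.063 ,  0.998 ,  0.9605],
       [ 0.    ,  0.    ,  0.    ,  1.    ]])}
```

View both.

View pics/side0.png

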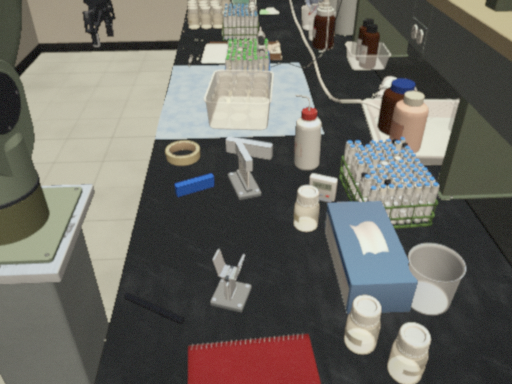

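View pics/top0.png

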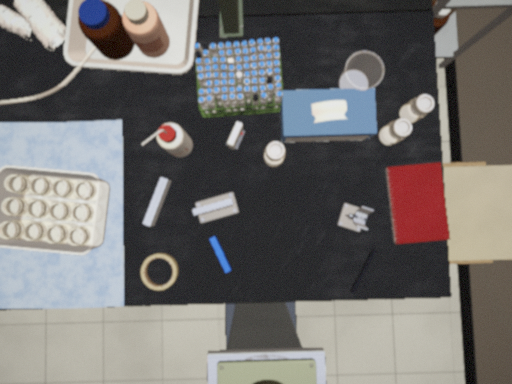

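Run:
```python
import cv2,numpy as np
a=cv2.imread("pics/side0.png");b=cv2.imread("pics/top0.png")
r=lambda i,x,y,w,h:cv2.resize(i[y:y+h,x:x+w],(w*5,h*5),interpolation=cv2.INTER_CUBIC)
L=np.vstack([r(a,210,125,80,60),r(a,195,245,80,60)])
R=np.vstack([r(b,170,175,80,60),r(b,315,185,80,60)])
cv2.imwrite("pics/crop0.png",np.hstack([L,R]))
```

```text
(no output)
```

View pics/crop0.png

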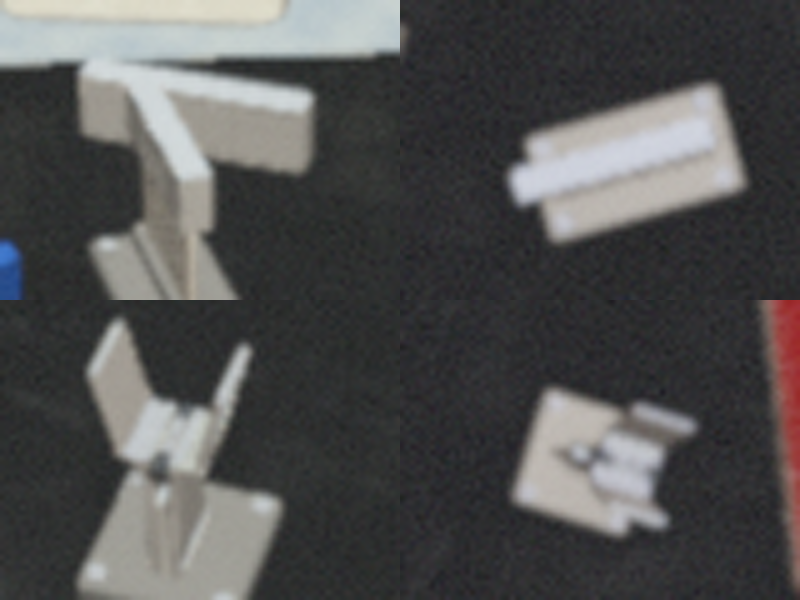

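```bash
cat > h.py <<'E'
import numpy as np,cv2
from scipy.optimize import least_squares
from station import robot
np.set_printoptions(precision=4,suppress=True)
CAL={n:robot.calibration(n) for n in("side","top")}
def proj(n,P):
    c=CAL[n];T=np.linalg.inv(c["pose"]);P=np.atleast_2d(P)@T[:3,:3].T+T[:3,3]
    f=192/np.tan(np.radians(c["vfov"]/2))
    return np.c_[c["cx"]+f*P[:,0]/-P[:,2],c["cy"]+f*P[:,1]/P[:,2]]
def place(p,M):
    c,s=np.cos(p[3]),np.sin(p[3]);return np.asarray(M)@np.array([[c,s,0],[-s,c,0],[0,0,1]])+p[:3]
def fit(obs,p0,free=(0,1,2,3)):
    "obs: (view,u,v,model xyz)"; free=list(free);p0=np.array(p0,float)
    def full(q): p=p0.copy();p[free]=q;return p
    def res(q): return np.concatenate([proj(o[0],place(full(q),[o[3]]))[0]-o[1:3] for o in obs])
    r=least_squares(res,p0[free],loss="soft_l1");return full(r.x),r.fun.reshape(-1,2)
def box(x,y,z0,z1):
    return np.array([[a*x/2,b*y/2,c] for c in(z0,z1) for a,b in((-1,-1),(-1,1),(1,1),(1,-1))])
E
cat > m1.py <<'E'
from h import *
LT=lambda u,v,m:("side",210+(u+.5)/5-.5,125+(v+.5)/5-.5,m)
LB=lambda u,v,m:("side",195+(u+.5)/5-.5,245+(v-300+.5)/5-.5,m)
RT=lambda u,v,m:("top",170+(u-400+.5)/5-.5,175+(v+.5)/5-.5,m)
RB=lambda u,v,m:("top",315+(u-400+.5)/5-.5,185+(v-300+.5)/5-.5,m)
X,Y,H=.008,.05,.031
cov=[RT(508,168,(X,Y,H)),RT(520,206,(-X,Y,H)),RT(708,115,(X,-Y,H)),RT(716,150,(-X,-Y,H)),
 LT(182,178,(-X,-Y,H)),LT(212,174,(X,-Y,H)),LT(185,228,(-X,-Y,0)),LT(213,228,(X,-Y,0)),LT(126,84,(-X,Y,H))]
cs=[RT(715,85,(.03,-.055,.014)),RT(745,185,(-.03,-.055,.014)),RT(555,240,(-.03,.055,.014)),RT(525,135,(.03,.055,.014)),LT(90,242,(-.03,.055,.014))]
ks=[RB(548,388,(.032,.032,.012)),RB(515,498,(-.032,.032,.012)),RB(622,535,(-.032,-.032,.012)),LB(135,475,(-.032,.032,.012)),LB(282,497,(.032,.032,.012)),LB(80,585,(-.032,-.032,.012))]
h=.0265
cl=[RB(633,402,(h,.015,.048)),RB(695,427,(h,-.015,.048)),RB(667,522,(-h,-.015,.048)),LB(118,318,(-h,.015,.048)),LB(88,374,(-h,-.015,.048)),LB(248,345,(h,.015,.048))]
P={}
for n,o,p0 in(("cover",cov,(.52,.1,.079,.28)),("cardst",cs,(.52,.1,0,.28)),("clipst",ks,(.52,-.2,0,-.3)),("clip",cl,(.52,-.2,.067,-.3))):
    p,r=fit(o,p0);p2,_=fit(o,p0,(0,1,3));P[n]=p;print(n,p,"fixed z:",p2);print(r.round(1).tolist())
E
python3 m1.py
```

```text
cover [0.5434 0.1227 0.0794 0.2449] fixed z: [0.5434 0.1229 0.079  0.2453]
[[0.4, 0.8], [-0.3, -0.5], [-0.2, 0.4], [-0.0, -0.3], [-0.1, 0.1], [0.4, -0.1], [-0.5, 1.1], [0.3, -0.0], [0.1, -1.2]]
cardst [ 0.5451  0.1223 -0.0024  0.2497] fixed z: [0.5451 0.1217 0.     0.2526]
[[0.4, -0.8], [0.3, 0.3], [-0.5, 0.4], [-0.3, 0.3], [0.4, 0.1]]
clipst [ 0.5072 -0.2453 -0.0021 -0.3315] fixed z: [ 0.5072 -0.246   0.     -0.33  ]
[[-0.4, 0.1], [-0.4, 0.6], [0.8, 0.2], [0.0, -1.7], [1.4, 0.5], [-0.2, 0.5]]
clip [ 0.5053 -0.2481  0.0617 -0.3202] fixed z: [ 0.5056 -0.2495  0.067  -0.2844]
[[0.4, 0.8], [-0.1, -0.6], [-0.3, 1.3], [-0.3, 0.1], [0.2, 0.0], [1.3, -0.1]]
```

Three candidate covers. A long aluminium bar is at top (157,201) / side (262,148), a blue one at top (220,254) / side (194,184), and a shorter aluminium one at top (213,206) / side (243,150). The crop shows the shorter aluminium one seated on the card, so that one fits: not blue, and the smaller of the two aluminium ones. The clip is at top (357,216) / side (229,270).

```bash
python3 -m crank '[[[2.5,-2.7,0,-0.07],[5,-5.4,0,-0.14],[7.6,-8.1,0,-0.21],[10.1,-10.9,0,-0.28],[12.6,-13.6,0,-0.35],[15.2,-16.3,0,-0.42],[17.7,-19,0,-0.49],[20.2,-21.7,0,-0.55]]]' 1 60
python3 - <<'E'
from h import *
# bystanders on the table (rough, ray at given height from the top view)
def ray(n,u,v,z):
    c=CAL[n];f=192/np.tan(np.radians(c["vfov"]/2));d=c["pose"][:3,:3]@[(u-c["cx"])/f,-(v-c["cy"])/f,-1];o=c["pose"][:3,3];return (o+d*(z-o[2])/d[2])[:2]
print("bottle",ray("top",275,150,.097),"blue",ray("top",220,254,.03),"bigbar",ray("top",157,201,.03),"redcap",ray("top",168,133,.15),"timer",ray("top",236,133,.06))
E
```

```text
t: 0.77
ee_pos: [0.3433, 0.339, 0.2312]
ee_rot: [0.39, 0.921, -0.0, -0.0]
force: [-0.3, 0.2, 0.1]
finger_gap: 0.0854
grasp_force: 0.0
bottle [ 0.6813 -0.0362] blue [0.4194 0.114 ] bigbar [0.5649 0.28  ] redcap [0.7195 0.2191] timer [0.7363 0.062 ]
```

```bash
python3 -m crank '[[[2.5,-2.7,0,-0.07],[5,-5.4,0,-0.14],[7.5,-8.1,0,-0.21],[10,-10.8,0,-0.28],[12.6,-13.6,-1,-0.35],[15.2,-16.3,-2,-0.42],[17.7,-19,-3,-0.48],[20,-21.6,-4,-0.522]]]' 1 60
python3 - <<'E'
from h import *
s=robot.snapshot("side");t=robot.snapshot("top")
r=lambda i,x,y,w,h:cv2.resize(i[y:y+h,x:x+w],(w*5,h*5),interpolation=cv2.INTER_CUBIC)
cv2.imwrite("pics/c1.png",np.hstack([r(s,200,90,80,110),r(t,170,150,80,110)])[:,:,::-1])
print(robot.sense()["ee_pos"],robot.sense()["ee_rot"])
E
```

```text
t: 1.43
ee_pos: [0.5436, 0.1227, 0.1906]
ee_rot: [0.614, 0.789, -0.0, -0.0]
force: [0.2, 0.3, -0.2]
finger_gap: 0.0853
grasp_force: 0.0
[0.5444 0.1194 0.1895] [ 0.6158  0.7879 -0.0016  0.0005]
```

View pics/c1.png

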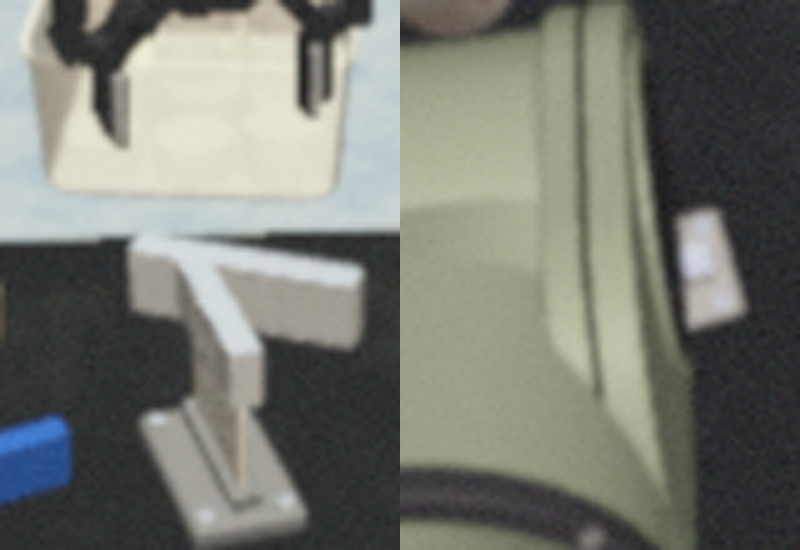

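The side view shows the fingers at (222,112) and (263,108), straddling the cover whose near end is at (251,165). It is clear, so I descend.

```bash
python3 -m crank '[[[0,0,-2,0],[0,0,-4,0],[0,0,-6,0],[0,0,-8,0],[0,0,-10,0],[0,0,-11.3,0],[0,0,-11.3,0],[0,0,-11.3,0]]]' 1 60
```

```text
t: 2.2
ee_pos: [0.5422, 0.1246, 0.0782]
ee_rot: [0.613, 0.79, -0.0, -0.0]
force: [-0.4, -0.6, -0.0]
finger_gap: 0.0854
grasp_force: 0.0
```

```bash
python3 -m crank '[[[0,0,0,0],[0,0,0,0],[0,0,0,0],[0,0,0,0],[0,0,0,0],[0,0,0,0],[0,0,0,0],[0,0,0,0]]]' 0 60
```

```text
t: 2.87
ee_pos: [0.5425, 0.1246, 0.0786]
ee_rot: [0.613, 0.79, 0.0, 0.0]
force: [-1.4, -0.1, 6.5]
finger_gap: 0.0153
grasp_force: 58.6
```

```bash
python3 -m crank '[[[0,0,0.4,0],[0,0,0.8,0],[0,0,1.2,0],[0,0,1.8,0],[0,0,2.6,0],[0,0,3.6,0],[0,0,5,0],[0,0,6.5,0]]]' 0 60; python3 -c "
from h import *
s=robot.snapshot('side');cv2.imwrite('pics/c2.png',cv2.resize(s[80:210,180:310],(520,520),interpolation=2)[:,:,::-1])"
```

```text
t: 3.53
ee_pos: [0.5425, 0.1245, 0.1446]
ee_rot: [0.613, 0.79, 0.0, 0.0]
force: [0.1, 0.7, -1.0]
finger_gap: 0.0148
grasp_force: 60.1
```

View pics/c2.png

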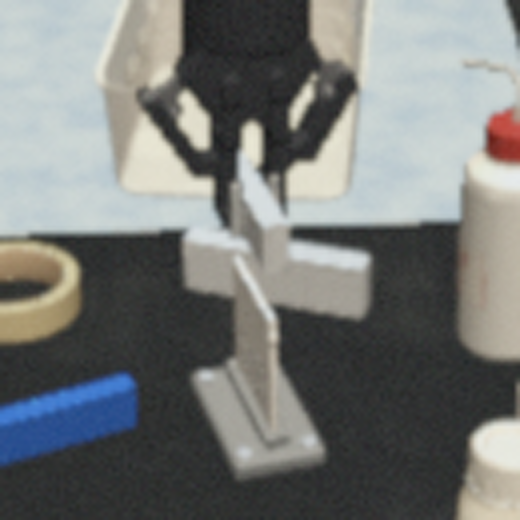

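The cover is off and held at crop (262,215), with the bare card below it at (255,340). I carry it to the free area between the stands.

```bash
python3 -m crank '[[[-0.6,-3,0,-0.06],[-1.2,-6,0,-0.12],[-1.8,-9,0,-0.18],[-2.4,-12,0,-0.24],[-3,-15,-1,-0.3],[-3.6,-17.5,-3.5,-0.35],[-4,-19.5,-7,-0.35],[-4,-19.5,-9.5,-0.35]]]' - 60;python3 -m crank '[[[0,0,-0.5,0],[0,0,-0.8,0],[0,0,-0.8,0],[0,0,-0.8,0],[0,0,-0.8,0],[0,0,-0.8,0],[0,0,-0.8,0],[0,0,-0.8,0]]]' - 60; python3 -c "
from h import *
s=robot.snapshot('side');cv2.imwrite('pics/c3.png',cv2.resize(s[140:270,170:300],(780,600),interpolation=2)[:,:,::-1])
print(robot.sense()['wrist_torque'])"
```

```text
t: 4.25
ee_pos: [0.5016, -0.0748, 0.0474]
ee_rot: [0.743, 0.67, -0.001, 0.001]
force: [0.4, -1.3, -2.3]
finger_gap: 0.0146
grasp_force: 60.2
t: 4.92
ee_pos: [0.5027, -0.0703, 0.0407]
ee_rot: [0.741, 0.672, 0.0, 0.0]
force: [0.2, 0.4, -0.8]
finger_gap: 0.0149
grasp_force: 60.2
[-0.0032  0.009  -0.0131]
```

View pics/c3.png

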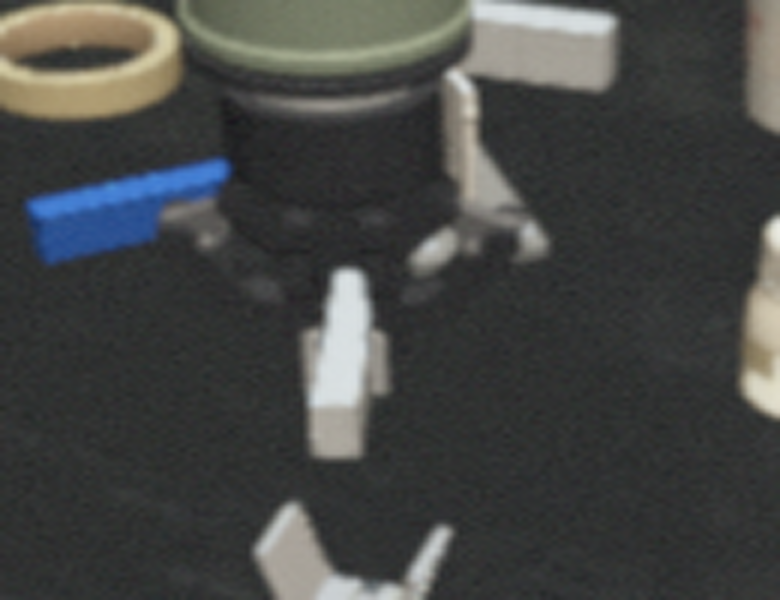

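Run:
```python
from h import *
obs=[(310,405,-1,-1,1),(365,405,1,-1,1),(315,458,-1,-1,0),(363,458,1,-1,0),(332,269,-1,1,1),(364,269,1,1,1)]
U=np.array([(170+o[0]/6,140+o[1]/4.615) for o in obs]);M=np.array([(o[2]*.008,o[3]*.05,o[4]*.031) for o in obs])
def W(q):
    c,s=np.cos(q[3]),np.sin(q[3]); R=np.array([[1,0,0],[0,c,-s],[0,s,c]])
    return place((q[0],-.0703+q[1]*0,q[2],-.097),M@R.T)
for fixy in(1,):
    r=least_squares(lambda q:(proj("side",W(q))-U).ravel(),[.5,0,.04,0]);print("x,_,z,pitch",r.x,r.fun.reshape(-1,2).round(1).tolist())
```

```text
x,_,z,pitch [ 0.5021 -3.5108  0.0383  0.0196] [[-0.2, 0.1], [-1.6, 0.3], [-0.3, -0.3], [-0.8, -0.1], [0.7, -0.1], [2.4, 0.1]]
```

The picture shows the cover level (top at (345,340) in the crop), its underside about 2 mm below the TCP. I lower it to just above the table, then creep down.

```bash
python3 -m crank '[[[0,0,-1,0],[0,0,-2,0],[0,0,-2.8,0],[0,0,-3.3,0],[0,0,-3.5,0],[0,0,-3.6,0],[0,0,-3.6,0],[0,0,-3.6,0]]]' - 60;python3 -m crank '[[[0,0,-0.05,0],[0,0,-0.1,0],[0,0,-0.15,0],[0,0,-0.2,0],[0,0,-0.2,0],[0,0,-0.2,0],[0,0,-0.2,0],[0,0,-0.2,0]]]' - 60
```

```text
t: 5.63
ee_pos: [0.5026, -0.0705, 0.0045]
ee_rot: [0.741, 0.672, 0.0, 0.0]
force: [0.4, 0.0, -1.1]
finger_gap: 0.0145
grasp_force: 60.2
t: 6.3
ee_pos: [0.5025, -0.0704, 0.0023]
ee_rot: [0.741, 0.672, -0.0, -0.0]
force: [0.1, -0.3, -0.3]
finger_gap: 0.0153
grasp_force: 60.2
```

```bash
python3 -m crank '[[[0,0,-0.03,0],[0,0,-0.06,0],[0,0,-0.09,0],[0,0,-0.12,0],[0,0,-0.12,0],[0,0,-0.12,0],[0,0,-0.12,0],[0,0,-0.12,0]]]' - 60
```

```text
t: 6.97
ee_pos: [0.5024, -0.0704, 0.0011]
ee_rot: [0.741, 0.672, -0.0, -0.0]
force: [-0.4, 0.2, -1.1]
finger_gap: 0.0151
grasp_force: 60.2
```

```bash
python3 -m crank '[[[0,0,-0.02,0],[0,0,-0.04,0],[0,0,-0.06,0],[0,0,-0.08,0],[0,0,-0.1,0],[0,0,-0.1,0],[0,0,-0.1,0],[0,0,-0.1,0]]]' - 60
```

```text
t: 7.63
ee_pos: [0.5025, -0.0704, 0.0004]
ee_rot: [0.741, 0.672, 0.0, 0.0]
force: [-1.6, 0.5, 9.7]
finger_gap: 0.0154
grasp_force: 66.4
```

```bash
python3 -m crank '[[[0,0,0.03,0],[0,0,0.03,0],[0,0,0.03,0],[0,0,0.03,0],[0,0,0.03,0],[0,0,0.03,0],[0,0,0.03,0],[0,0,0.03,0]]]' 0.45 20; python3 -m crank '[[[0,0,1,0],[0,0,3,0],[0,0,6,0],[0,0,9,0],[0,0,13,0],[0,0,16,0],[0,0,18,0],[0,0,18,0]]]' 0.9 40;python3 -c "
from h import *
s=robot.snapshot('side')
a=cv2.resize(s[130:230,190:290],(500,500),interpolation=2)
b=cv2.resize(s[240:320,195:275],(300,300),interpolation=2)
cv2.imwrite('pics/c4.png',np.hstack([a,np.vstack([b,np.zeros((200,300,3),'uint8')])])[:,:,::-1])
"
```

```text
t: 8.3
ee_pos: [0.5025, -0.0704, 0.0004]
ee_rot: [0.741, 0.672, -0.0, -0.0]
force: [0.1, 0.8, 0.0]
finger_gap: 0.0383
grasp_force: 0.0
t: 8.97
ee_pos: [0.5035, -0.0706, 0.1848]
ee_rot: [0.741, 0.672, 0.002, 0.002]
force: [0.7, 0.0, -0.1]
finger_gap: 0.077
grasp_force: 0.0
```

View pics/c4.png

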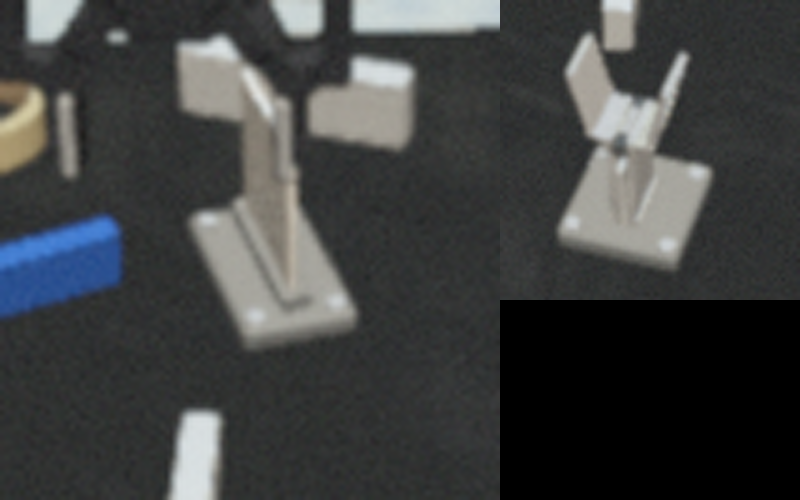

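The cover stands upright on the worktop at crop (198,460), clear of both stands. The clip sits on its stand at (625,120) in the inset. Next I fit clip and stand together, adding the new stand corners.

```bash
cat >> m1.py <<'E'
S=lambda u,v,m:("side",195+(u-500)/3.75,240+v/3.75,m)
z=.012-.067
B=[(v,u,w,(m[0],m[1],z)) for v,u,w,m in ks]+[S(601,150,(-.032,.032,z)),S(712,165,(.032,.032,z)),S(678,256,(.032,-.032,z)),S(559,234,(-.032,-.032,z))]
p,r=fit(cl+B,(.506,-.247,.067,-.3));print("joint",p);print(r.round(1).tolist())
# opening midline of the jaws: tip height check
E
python3 m1.py | tail -2
```

```text
joint [ 0.5065 -0.2465  0.0636 -0.3223]
[[0.0, 0.3], [-0.5, -1.1], [-0.8, 0.8], [0.3, -1.3], [0.8, -1.4], [1.9, -1.5], [-0.2, 0.5], [-0.0, 0.9], [1.2, 0.4], [-0.5, -0.7], [1.0, 1.3], [-0.4, 1.6], [-0.8, -1.1], [0.4, 1.3], [0.2, 2.1], [-0.6, 0.8]]
```

```bash
python3 -m crank '[[[0,-3,0,-0.04],[0.1,-6,0,-0.08],[0.2,-9,0,-0.12],[0.3,-12,0,-0.16],[0.35,-15,0,-0.2],[0.35,-17.6,0,-0.225],[0.35,-17.6,-1,-0.225],[0.35,-17.6,-2,-0.225]]]' 0.9 40;python3 -m crank '[[[0,0,0,0],[0,0,0,0],[0,0,0,0],[0,0,0,0],[0,0,0,0],[0,0,0,0],[0,0,0,0],[0,0,0,0]]]' 0.9 40; python3 -c "
from h import *
s=robot.snapshot('side')
cv2.imwrite('pics/c5.png',cv2.resize(s[210:330,170:290],(600,600),interpolation=2)[:,:,::-1])
"
```

```text
t: 9.68
ee_pos: [0.5054, -0.2475, 0.1596]
ee_rot: [0.812, 0.583, -0.0, -0.0]
force: [0.9, 1.5, -1.5]
finger_gap: 0.077
grasp_force: 0.0
t: 10.35
ee_pos: [0.506, -0.2464, 0.1605]
ee_rot: [0.812, 0.584, 0.0, 0.0]
force: [0.7, 0.4, 0.1]
finger_gap: 0.0769
grasp_force: 0.0
```

View pics/c5.png

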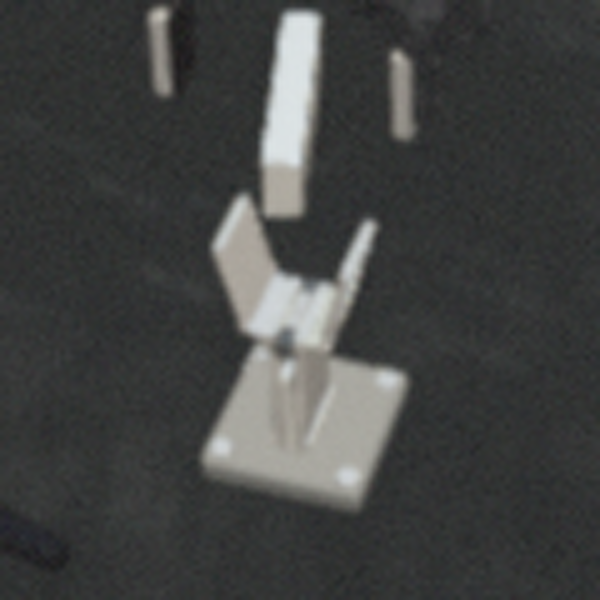

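The pads at crop (160,50) and (402,95) straddle the handles at (230,220) and (362,245). They are aligned, so I descend.

```bash
python3 -m crank '[[[0,0,-2,0],[0,0,-4,0],[0,0,-6,0],[0,0,-7.3,0],[0,0,-7.9,0],[0,0,-7.9,0],[0,0,-7.9,0],[0,0,-7.9,0]]]' 0.9 40;python3 -m crank '[[[0,0,0,0],[0,0,0,0],[0,0,0,0],[0,0,0,0],[0,0,0,0],[0,0,0,0],[0,0,0,0],[0,0,0,0]]]' 0 40
```

```text
t: 11.07
ee_pos: [0.5063, -0.2467, 0.0823]
ee_rot: [0.812, 0.584, 0.0, 0.0]
force: [-0.5, 0.0, 0.1]
finger_gap: 0.077
grasp_force: 0.0
t: 11.73
ee_pos: [0.5075, -0.2473, 0.0843]
ee_rot: [0.812, 0.584, 0.001, 0.002]
force: [-2.1, 2.4, 49.0]
finger_gap: 0.032
grasp_force: 36.6
```

Closing pressed the clip down onto its base (49 N). I ease up to relieve that.

```bash
python3 -m crank '[[[0,0,0.2,0],[0,0,0.4,0],[0,0,0.5,0],[0,0,0.6,0],[0,0,0.6,0],[0,0,0.6,0],[0,0,0.6,0],[0,0,0.6,0]]]' 0 40
```

```text
t: 12.4
ee_pos: [0.5059, -0.2464, 0.0872]
ee_rot: [0.812, 0.584, -0.0, -0.0]
force: [0.2, -0.0, -1.4]
finger_gap: 0.0297
grasp_force: 39.3
```

```bash
python3 -m crank '[[[0,0,0.8,0],[0,0,2,0],[0,0,3.5,0],[0,0,5.5,0],[0,0,8,0],[0,0,10.5,0],[0,0,12.5,0],[0,0,13.5,0]]]' 0 40;python3 -m crank '[[[0,0,0,0],[0,0,0,0],[0,0,0,0],[0,0,0,0],[0,0,0,0],[0,0,0,0],[0,0,0,0],[0,0,0,0]]]' 0 40; python3 -c "
from h import *
print(robot.sense()['ee_pos'])
s=robot.snapshot('side')
cv2.imwrite('pics/c6.png',cv2.resize(s[180:300,170:290],(600,600),interpolation=2)[:,:,::-1])
"
```

```text
t: 13.07
ee_pos: [0.5064, -0.2468, 0.2254]
ee_rot: [0.812, 0.584, 0.001, 0.001]
force: [1.1, -0.8, -1.3]
finger_gap: 0.0298
grasp_force: 39.2
t: 13.73
ee_pos: [0.5059, -0.2464, 0.2222]
ee_rot: [0.812, 0.584, -0.0, -0.0]
force: [-0.2, -0.2, -0.8]
finger_gap: 0.0295
grasp_force: 39.3
[ 0.5059 -0.2464  0.2222]
```

View pics/c6.png

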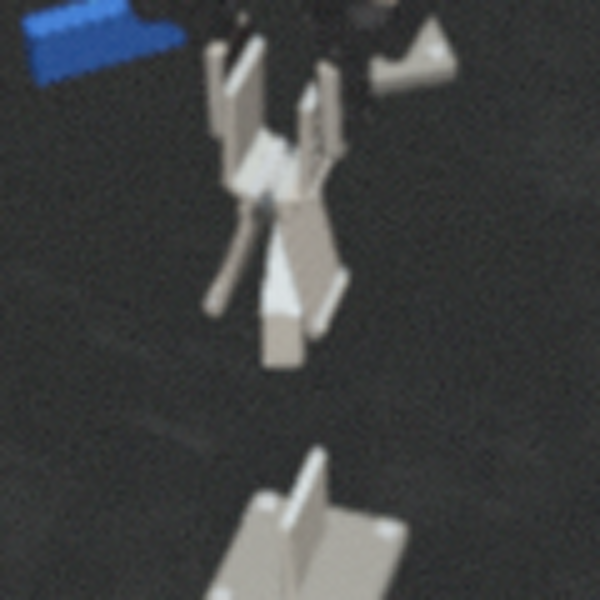

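The clip hangs wide open below the pads, jaw tips at crop (212,312) and (330,305), with the empty tongue below at (315,500). Next I fit its pose in the grip.

```bash
cat > m2.py <<'E'
from h import *
def clipfit(view,obs,x,y,z,yaw,freeyaw=False):
    U=np.array([o[:2] for o in obs]);M=np.array([o[2:] for o in obs],float)
    def W(q):
        c,s=np.cos(q[3]),np.sin(q[3]);R=np.array([[1,0,0],[0,c,-s],[0,s,c]])
        return place((q[0],q[1],q[2],yaw),M@R.T)
    prior=lambda q:np.r_[(q[0]-x)/.002,(q[1]-y)/.002,(q[2]-z)/.004,q[3]/.1]
    r=least_squares(lambda q:np.r_[(proj(view,W(q))-U).ravel(),prior(q)],[x,y,z,0])
    print("clip x,y,z,pitch",r.x,"tcp-z",z+.0143-r.x[2]);print(r.fun[:-4].reshape(-1,2).round(1).tolist())
E
python3 - <<'E'
from m2 import *
o=[(220,316,-.016,-.015,-.053),(311,330,.016,-.015,-.053),(340,270,.016,.015,-.053),(226,92,-.015,-.015,.048),(252,37,-.015,.015,.048),(302,108,.015,-.015,.048)]
clipfit("side",[(170+a/5,180+b/5,*m) for a,b,*m in o],.5059,-.2464,.2222-.0143,-.324)
E
```

```text
clip x,y,z,pitch [ 0.5036 -0.2469  0.2022  0.0275] tcp-z 0.020013161743791558
[[2.1, -0.0], [1.5, 0.5], [0.8, 1.0], [-2.2, -0.6], [-1.3, -0.5], [0.3, -0.9]]
```

```bash
python3 -m crank '[[[0.2,1.5,0,0.03],[0.5,4,0,0.07],[0.8,7,0,0.12],[1.1,10,0,0.17],[1.4,13,0,0.22],[1.7,16,0,0.27],[2,19,0,0.32],[2.3,22,0,0.36]]]' 0 40;python3 -m crank '[[[0.3,3,0,0.05],[0.6,6,0,0.09],[0.9,9,0,0.13],[1.1,11.5,0,0.17],[1.3,13.5,0,0.2],[1.4,14.9,0,0.212],[1.4,14.9,0,0.212],[1.4,14.9,0,0.212]]]' 0 40;python3 -m crank '[[[0,0,0,0],[0,0,0,0],[0,0,0,0],[0,0,0,0],[0,0,0,0],[0,0,0,0],[0,0,0,0],[0,0,0,0]]]' 0 40; python3 -c "
from h import *
print(robot.sense()['ee_pos'])
s=robot.snapshot('side');cv2.imwrite('pics/s7.png',s[:,:,::-1])
cv2.imwrite('pics/c7.png',cv2.resize(s[90:210,190:310],(600,600),interpolation=2)[:,:,::-1])
"
```

```text
t: 14.45
ee_pos: [0.5288, -0.0244, 0.2224]
ee_rot: [0.693, 0.721, 0.0, -0.0]
force: [0.4, -0.1, -1.3]
finger_gap: 0.0299
grasp_force: 39.2
t: 15.12
ee_pos: [0.5428, 0.1227, 0.2223]
ee_rot: [0.614, 0.79, -0.0, -0.0]
force: [-0.4, -1.0, -1.6]
finger_gap: 0.0295
grasp_force: 39.2
t: 15.78
ee_pos: [0.543, 0.1225, 0.2224]
ee_rot: [0.614, 0.789, -0.0, -0.0]
force: [0.3, -0.1, -1.4]
finger_gap: 0.0294
grasp_force: 39.2
[0.543  0.1225 0.2224]
```

View pics/c7.png

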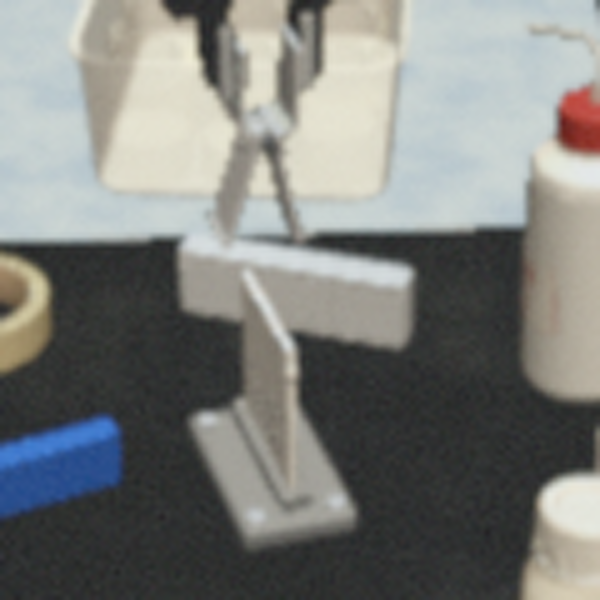

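The clip is open directly above the card. Its tips are at crop (225,238) and (300,236), and the card's top edge runs from (243,270) to (295,348). Next I fit the card and the clip's pitch from these pixels.

Run:
```python
from m2 import *
import m1
S=lambda a,b,*m:("side",190+a/5,90+b/5,m)
o=[S(190,418,-.03,.055,.014),S(245,543,-.03,-.055,.014),S(355,515,.03,-.055,.014),S(242,270,-.002,.04,.105),S(290,351,-.002,-.04,.105),S(298,346,.002,-.04,.105)]
print("CARD side only",*fit(o,(.544,.122,0,.248),(0,1,3)))
print("CARD both",fit(o+m1.cs,(.544,.122,0,.248),(0,1,3))[0])
t=[(231,242,-.016,-.015,-.053),(296,238,.016,-.015,-.053),(240,118,-.015,-.017,.006)]
clipfit("side",[(190+a/5,90+b/5,*m) for a,b,*m in t[:2]],.543,.1225,.2022,.248)
```

```text
cover [0.5434 0.1227 0.0794 0.2449] fixed z: [0.5434 0.1229 0.079  0.2453]
[[0.4, 0.8], [-0.3, -0.5], [-0.2, 0.4], [-0.0, -0.3], [-0.1, 0.1], [0.4, -0.1], [-0.5, 1.1], [0.3, -0.0], [0.1, -1.2]]
cardst [ 0.5451  0.1223 -0.0024  0.2497] fixed z: [0.5451 0.1217 0.     0.2526]
[[0.4, -0.8], [0.3, 0.3], [-0.5, 0.4], [-0.3, 0.3], [0.4, 0.1]]
clipst [ 0.5072 -0.2453 -0.0021 -0.3315] fixed z: [ 0.5072 -0.246   0.     -0.33  ]
[[-0.4, 0.1], [-0.4, 0.6], [0.8, 0.2], [0.0, -1.7], [1.4, 0.5], [-0.2, 0.5]]
clip [ 0.5053 -0.2481  0.0617 -0.3202] fixed z: [ 0.5056 -0.2495  0.067  -0.2844]
[[0.4, 0.8], [-0.1, -0.6], [-0.3, 1.3], [-0.3, 0.1], [0.2, 0.0], [1.3, -0.1]]
joint [ 0.5065 -0.2465  0.0636 -0.3223]
[[0.0, 0.3], [-0.5, -1.1], [-0.8, 0.8], [0.3, -1.3], [0.8, -1.4], [1.9, -1.5], [-0.2, 0.5], [-0.0, 0.9], [1.2, 0.4], [-0.5, -0.7], [1.0, 1.3], [-0.4, 1.6], [-0.8, -1.1], [0.4, 1.3], [0.2, 2.1], [-0.6, 0.8]]
CARD side only [0.5443 0.1184 0.     0.2486] [[-0.3465 -0.4121]
 [-0.0606 -1.5996]
 [ 1.1798 -0.3537]
 [ 0.2203  0.4604]
 [-0.3069  0.4872]
 [-0.2995  1.216 ]]
CARD both [0.5446 0.1208 0.     0.2477]
clip x,y,z,pitch [0.541  0.1226 0.2025 0.0778] tcp-z 0.014010270627000193
[[0.7, 0.6], [0.6, -0.6]]
```

```bash
python3 -m crank '[[[0.1,-0.05,-0.5,0],[0.1,-0.05,-1.2,0],[0.1,-0.05,-2,0],[0.1,-0.05,-3,0],[0.1,-0.05,-4,0],[0.1,-0.05,-5,0],[0.1,-0.05,-6,0],[0.1,-0.05,-6.6,0]]]' 0 40;python3 -m crank '[[[0,0,0,0],[0,0,0,0],[0,0,0,0],[0,0,0,0],[0,0,0,0],[0,0,0,0],[0,0,0,0],[0,0,0,0]]]' 0 40
python3 - <<'E'
from h import *
s=robot.snapshot("side");cv2.imwrite("pics/s8.png",s[:,:,::-1])
# text check: bright columns around the jaws, plus diff before/after for stand, cover
a=cv2.imread("pics/s7.png").astype(int);d=np.abs(a-s[:,:,::-1]).max(2)
print("stand/bottle diffs",d[172:200,225:265].mean(),d[185:235,290:320].mean(),"cover",d[205:230,215:240].mean())
g=s[:,:,:].mean(2).astype(int)
for r in range(128,170,3):print(r,g[r,225:262])
st=robot.sense();print(st["force"],st["wrist_torque"])
E
```

```text
t: 16.5
ee_pos: [0.5435, 0.1219, 0.1548]
ee_rot: [0.614, 0.789, -0.001, -0.0]
force: [-0.1, -0.1, -0.2]
finger_gap: 0.0296
grasp_force: 39.2
t: 17.17
ee_pos: [0.544, 0.1221, 0.1565]
ee_rot: [0.614, 0.789, 0.0, 0.0]
force: [0.2, -0.8, -1.1]
finger_gap: 0.0298
grasp_force: 39.2
stand/bottle diffs 3.28125 2.8493333333333335 cover 3.6784
128 [203 202 201 201 200 188 121  57  52  69 111 134 125 112 132 159 199 210
 209 209 195 139 103  96 113 140 143 135  96  86 148 199 211 213 213 213
 216]
131 [206 208 209 210 208 205 190 147  84  65 102 135 131 120 141 158 197 208
 209 209 196 142  98 101 120 143 146 162 190 201 205 206 205 206 204 207
 206]
134 [208 207 206 206 205 206 204 201 192 178 139 136 138 132 140 148 191 203
 204 205 193 149 108 103 124 161 190 200 205 209 210 209 206 209 208 208
 207]
137 [126 149 189 214 216 216 214 206 199 189 175 157 123 118 143 155 154 167
 192 202 201 195 170 136 127 123 114  99  71  57  58  53  55  54  56  53
  56]
140 [101 162 183 192 200 208 212 210 211 213 216 212 184 153 159 182 197 206
 192 175 193 202 199 187 179 186 184 171 160 154 145 130 120 10
[... 768 characters left out ...]
3 151 153 155 155 155
 155]
158 [ 45  46  49  48  46  52  51  80 140 177 160 141 144 144 132 123 120 123
 121 121 144 192 213 173 145 148 108  63  49  55  54  58  71  81  93  94
  92]
161 [ 45  46  49  50  46  53  50  47  58 110 161 158 144 108 111 118 120 120
 117 118 120 134 167 173 131 126 109  67  49  51  49  45  46  47  48  46
  47]
164 [ 54  48  49  54  53  51  52  49  51  48  58  72  62  77 114 123 124 122
 120 122 121 137 174 191 138  68  53  50  49  51  47  46  47  51  48  43
  47]
167 [ 49  48  49  54  50  52  49  54  55  54  55  49  53  73 109 121 122 120
 119 120 121 127 149 158 106  51  52  45  47  49  50  46  45  49  45  51
  49]
[ 0.1929 -0.5079 -0.3201] [0.0199 0.0067 0.0083]
```

Run:
```python
from h import *
for z in(.136,.142): print(proj("side",place((.544,.122,z,.248),[(-.016,-.015,-.053),(-.016,.015,-.053),(.016,-.015,-.053),(.016,.015,-.053)])).round(1).tolist())
print(proj("side",place((.5442,.1215,0,.248),[(-.002,-.04,.105),(-.002,.04,.105),(.002,-.04,.105)])).round(1).tolist())
```

```text
[[239.2, 163.2], [236.0, 157.0], [251.7, 161.1], [248.3, 155.0]]
[[239.2, 161.1], [235.9, 155.0], [251.7, 159.0], [248.2, 153.0]]
[[247.6, 160.0], [238.6, 143.8], [249.2, 159.7]]
```

```bash
python3 -c "
from station import robot
print(robot.close_job())"
```

```text
the job is handed in; nothing more can be done
None
```

The cover stands upright on the worktop, clear of both stands. The clip is held fully open over the middle of the card's bare top edge, one jaw down each side, with no contact force showing, and the job was handed in at about 17 s.

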